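Open the cherry jar in the jar brace

ROBOT

A 7-joint arm with a two-finger parallel gripper is mounted at the origin on the work surface. World frame = base frame: x ahead of the robot, y to its left, z up, the work surface at z = 0. Lengths are in m, angles in rad, forces in N, time in s.
With the tool pointing down it reaches from about 0.425 to 0.925 m from the base axis. Payload 6.8 kg.
Tool frame: the origin (TCP) lies midway between the tips of the shut fingers; the grasp point (between the pads) lies 19 mm behind it; z points along the fingers, y is the line along which they close (so a half turn about z gives the same grasp; the last joint's range is limited). The gripper opens to 85 mm and grips with 20 to 120 N. Pads are 22 mm wide; open, the fingers measure 114 mm over their backs; the gripper's body (76 mm by 85 mm) begins 54 mm behind the grasp point. The pads swing forward as they close: fully open they stand 13 mm farther back than shut.
Start: joints at [1.033, 0.477, 0.022, 1.555, -0.011, 1.109, -0.083], TCP at [0.281, -0.614, 0.231] pointing down, gripper open.
Joint ranges: [-2.96, 2.96], [-0.34, 2.1], [-1.41, 1.46], [0.24, 2.44], [-1.37, 4.51], [0.17, 1.92], [-2.96, 2.96]. Speed limits (rad/s): [2.39, 2.39, 3.14, 3.14, 3.14, 3.14, 3.14].

INTERFACE

Orientations are given as a rotation vector (axis times angle).
In Python, from bench import r gives the robot as it stands.
- The arm moves only by the tool servo_tool, never from a script. Its arguments are lists of equal length, an entry for each row: "turn": the turn, a rotation vector about the world's x, y, z in units of 5 degrees (1.0 is 5 degrees), a list of three; "slide": the shift along the world's x, y, z in units of 30 mm (1.0 is 30 mm), a list of three; "hand": the opening, from 0 (shut) to 1 (fully open). In form: {"turn": [[rx, ry, rz], ...], "slide": [[dx, dy, dz], ...], "hand": [hand, ...]}. A call has 1 to 8 rows; each row is the pose to reach, as a shift and turn from the pose commanded when the call began; what a row does not reach only later rows make up. A row lasts 1/8 s, in which the tool goes at most 62.5 mm and 10.7 degrees, less where a joint would pass 70% of its speed; a pose out of reach is approached as far as the arm can. A call with a gripper value outside its range is refused whole. The fingers move at their own pace and stop on an object; "squeeze" is the grip in N (left out, the last holds). Time passes only in rows, so rows that repeat a pose let the fingers close. It gives the time, the measured TCP pose, the force, the opening and the grip force at its end, in the units of the state.
- r.get_obs(): the state, without advancing time (a new reading comes with each control period).
- r.grab_frame(name): name is "scene" or "side" or "wrist"; returns (picture, depth): 480x640x3 uint8, red, green, blue; 480x640 float32, m along the optical axis (not along the pixel's ray), 0 where there is no reading.
- r.get_calibration(name): a dict with "fovy" (degrees; the focal length in pixels is half the picture's height over the tangent of half this angle, whatever the lens; pixels are square), "cx", "cy" (the principal point, pixels), "R" (3x3) and "t" (3): a world point X has camera coordinates R X + t. Camera axes: x right, y down, z forward; pixel columns grow to the right and rows downward; lengths in m; the calibration is good to about 2 mm. A picture is of the moment at which its call begins: read the wrist's pose just before it. get_calibration takes no time and is no camera call; for the wrist camera it gives the pose at the moment of the call.
- r.hand_in(): hands the job in; it is judged then, once.
The state is a dict: "clock": time; "joints": joint angles; "qvel": joint speeds; "tau": joint torques, N m; "tcp_pos": TCP position; "orientation": TCP orientation; "contact_force": force on the tool from outside, world axes, zero at the start; "moment": the same for the moment, N m; "grip_width": finger opening in m; "gripper_force": force on a finger pad.
Only numpy, scipy, OpenCV 4.12 (cv2) and the standard library are available. Lean on these libraries where they do the work, as an engineer would, in place of code of your own. Each camera call takes 0.05 s, during which the arm holds its last target. There are 200 camera calls.

TASK

Press the pump button of the jar brace fully down and let it come back up, so that its foot grips the worktop; then unscrew the tight metal cap of the jar that stands in the brace, counterclockwise seen from above, and stop twisting once it has come free of the lugs (about a quarter turn, no more). Lift the cap straight up until it is clear of the neck and finish while still holding it in the gripper, level and still, about 1 to 3 cm above the mouth of the jar, with the jar left standing in the brace. Leave the other groceries where they are.

Things in the scene. Friction and masses are not known exactly. Their poses are not given: they have to be found in the camera images.
- brace: Jar brace fixed to the worktop: grey base plate 110 x 235 x 12 mm with an aluminium square socket (inside 73.5 mm, walls 8 mm, top edge 45 mm above the worktop). Origin on the worktop under the socket's centre; z up; the plate runs from its y = +62 to y = -172 mm, and the pump button lies at its y = -130 mm.
- pump_top (a point): Centre of the top of the pump button, a black rubber spring plunger 32 mm in diameter on a round plinth on the brace, 49 mm above the worktop when up, 130 mm from the jar's axis. It is pressed straight down: 1.5 N to start it, 5 N fully down.
- pump (a joint): Travel of the pump button in m: 0 up, 0.007 fully down; it springs back.
- jar: Square glass jar of cherries, loose in the socket (1.75 mm play each side): body 70 x 70 mm, 78 mm high, sloping shoulder, neck 40 mm in diameter; rim 112 mm above its underside. Origin at the centre of the underside, 12 mm above the worktop in the brace; z up. About 0.45 kg. The socket keeps it from turning, not from being lifted.
- cap: Round fluted hollow steel cap on the jar, 62 mm in diameter, 25 mm high, 40 g. Origin at the centre of its lower edge, z up; screwed on, this is 91 mm above the jar's underside and 103 mm above the worktop. The shoulder leaves fingertips room down to 92 mm above the worktop. It takes 0.5 N m to turn: grip it firmly, 50 N or more. Its skirt is clear of the neck once raised more than 21 mm.
- cap_top (a point): Centre of the cap's flat top, 25 mm above its lower edge. Tabs inside the cap hook under two lugs of the neck: it lifts only 1 mm until it has been turned about 55 degrees counterclockwise seen from above; turn the gripper some 75 degrees to take up all play. From 55 to 125 degrees it lifts straight off; beyond that it hooks again.
- seal (a joint): Angle in rad by which the rubber seal in the jar's mouth has been turned along with the cap: 0 screwed tight, growing counterclockwise seen from above. It follows the cap with up to 5 degrees of play while the cap is on, and stays when the cap is lifted off. The cap is free from about 0.92 on; it should not be taken past 1.9.
- tub: Bystander: round white tub with a blue lid, 100 mm in diameter, 58 mm high, loose; origin at the centre of its underside.
- butter: Bystander: yellow carton 60 x 85 x 70 mm, loose; origin at the centre of its underside.
- eggs: Bystander: egg box with six eggs, 150 x 100 x 63 mm, loose; origin at the centre of its underside.
- spare: Bystander: round amber jar, closed, 60 mm in diameter, 90 mm high, loose; origin at the centre of its underside.
Not all that is in view belongs to the job. Several things have the shape of the cap; the one meant has the colours described above.

How it is judged:
On the way, in this order (a step that is already met when the one before it is completed fails the run):
1. the pump button is pressed fully down (value of joint pump above 0.006 m and value of joint seal below 0.1 rad), for 0.1 s.
2. the pump button is back up, the cap still tight (value of joint pump below 0.001 m and value of joint seal below 0.1 rad), for 0.1 s.
3. the cap is turned free while the jar stands in the brace (value of joint seal above 0.8 rad and z of cap in the frame of jar below 0.096 m and z of jar in the frame of brace below 0.017 m), for 0.1 s.
At the end, for the whole second after the job is handed in: Cap gripped, off the jar, over its mouth (12 mm sideways), level (0.15 rad), still, lower edge 3 to 40 mm above the rim; jar fully down and upright in the brace (6 mm sideways); button up; seal turned 0.8 to 1.9 rad; bystanders moved under 20 mm (z of cap in the frame of jar between 0.115 and 0.152 m and horizontal distance between cap and jar below 0.012 m and angle between cap's own z axis and vertical below 0.15 rad and linear speed of each of cap, jar below 0.02 m/s and contact force between the fingers and cap above 1 N and contact force between cap and jar below 0.05 N and horizontal distance between jar and brace below 0.006 m and z of jar in the frame of brace below 0.015 m and angle between jar's own z axis and vertical below 0.05 rad and value of joint pump below 0.001 m and value of joint seal between 0.8 and 1.9 rad and distance of each of tub, butter, eggs, spare from where it was at the start of the episode below 0.02 m); the arm keeps its last pose, push and grip.
It fails at once if the cap is twisted on far past free (1.9 rad) (value of joint seal above 1.9 rad).
It fails at once if the jar is lifted 15 mm out of its seat in the brace (z of jar in the frame of brace above 0.027 m).
It fails at once if a bystander is disturbed (distance of any of tub, butter, eggs, spare from where it was at the start of the episode above 0.02 m).
It also fails if it takes over 48 s, if anything falls off the work surface, if the arm or the gripper's body presses on something with over 40 N, if the wrist force passes 120 N, or if a joint passes its speed limit or range.

## Working session

There is one attempt and no reset: what is moved stays moved. The work goes in short steps, Python scripts to look and compute and a tool call to move; the robot and the scene stay as the last step left them, time stands still between calls to the robot, and variables do not carry over. Pictures are saved under pics/ and viewed, at most 10 in all, crops included, and the job is handed in when it is done.

Besides the shell and the picture viewer there is one more tool, called after "Call:" as name(argument=value, ...), one argument or row to a line, values as JSON. servo_tool: Moves the arm, as the interface text tells. Its arguments: {"type":"object","properties":{"turn":{"type":"array"},"slide":{"type":"array"},"hand":{"type":"array"},"squeeze":{"type":"number"}},"required":["turn","slide","hand"]}

```bash
mkdir -p pics
cat > h.py <<'E'
from bench import r
import numpy as np, cv2
def pix2w(c,u,v,d):
    f=240/np.tan(np.radians(c["fovy"])/2)
    p=np.array([(u-c["cx"])/f*d,(v-c["cy"])/f*d,d]); return np.array(c["R"]).T@(p-np.array(c["t"]))
def atz(c,u,v,z):
    a=pix2w(c,u,v,1.); o=pix2w(c,u,v,0.); return o+(a-o)*(z-o[2])/(a[2]-o[2])
def save(n,nm):
    c=r.get_calibration(n); im,d=r.grab_frame(n); cv2.imwrite(f"pics/{nm}.png",im[:,:,::-1]); np.savez(f"pics/{nm}.npz",im=im,d=d,**{k:np.array(c[k]) for k in c}); return c,im,d
E
python3 - <<'E'
from h import *
for n in("scene","side"): c,im,d=save(n,n+"0"); print(n,c)
o=r.get_obs(); print(o)
E
```

```text
scene {'fovy': 42.020684956958746, 'cx': 318.61763211227606, 'cy': 246.29637842290145, 'R': array([[-3.54127906e-01,  9.35196992e-01, -1.12880762e-04],
       [ 6.38691884e-01,  2.41763139e-01, -7.30495217e-01],
       [-6.83129639e-01, -2.58760837e-01, -6.82917803e-01]]), 't': array([ 0.21304109, -0.31132646,  1.84137822])}
side {'fovy': 51.64624122435406, 'cx': 318.90613805851797, 'cy': 237.46242904519667, 'R': array([[-0.87805235, -0.47834859,  0.01437698],
       [-0.34737321,  0.61639573, -0.70667401],
       [ 0.32917461, -0.62549096, -0.7073932 ]]), 't': array([0.56327486, 0.2969481 , 1.0453897 ])}
{'clock': 0.1, 'joints': array([ 1.03288934,  0.47779269,  0.02235053,  1.55632803, -0.01150455,
        1.10928264, -0.0830743 ]), 'qvel': array([-4.61498818e-04, -2.21004888e-03,  1.25174120e-03, -3.41058749e-03,
        1.29589043e-03, -1.08357247e-04, -2.76892912e-05]), 'tau': array([ 4.53573288e-03, -5.97767937e+01,  1.61411963e+00, -2.81953794e+01,
        1.28658861e-02,  5.04783180e-03, -7.19587138e-05]), 'tcp_pos': array([ 0.28104018, -0.61313861,  0.23038299]), 'orientation': array([-3.06773836e+00, -6.69667225e-01,  7.51913842e-04]), 'contact_force': array([-0.14980058, -0.69256224, -0.07010433]), 'moment': array([ 0.05919888, -0.08012625, -0.0074204 ]), 'gripper_force': 0.0, 'grip_width': 0.08526708616895823}
```

View pics/scene0.png

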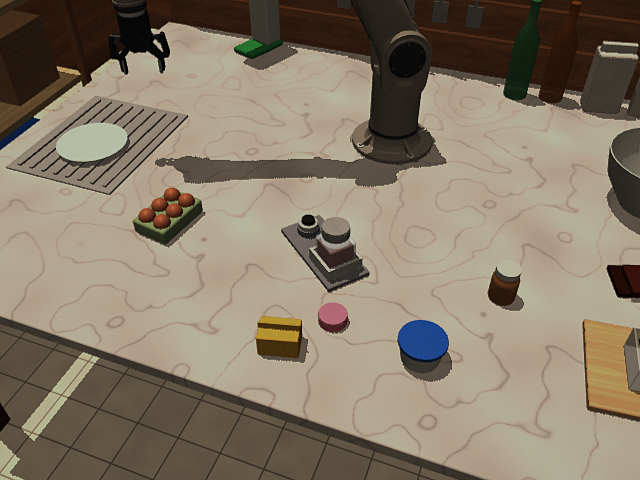

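View pics/side0.png

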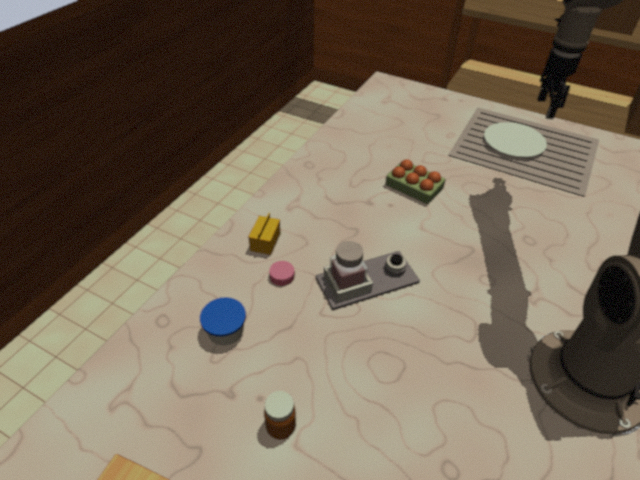

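The scene view shows the cap at about (336,227) and the pump at (308,221). In the side view the cap is at about (349,251) and the pump at (396,258). Next I'll enlarge both views and compute positions.

Run:
```python
from h import *
out=[]
for n,(x,y) in dict(scene0=(275,200),side0=(310,225)).items():
    z=np.load(f"pics/{n}.npz"); im=z["im"][y:y+100,x:x+115,::-1]; out.append(cv2.resize(im,None,fx=5,fy=5,interpolation=2)[:,:395 if 0 else 575])
o=np.vstack([cv2.resize(a,(345,300)) for a in out])
o=np.hstack([cv2.resize(out[0],(400,348)),cv2.resize(out[1],(400,348))]); cv2.imwrite("pics/crop.png",o)
for n,pc,pp in(("scene0",(336,227),(308,220.5)),("side0",(349,251),(396,258))):
    c=np.load(f"pics/{n}.npz"); a=atz(c,*pc,.128); b=atz(c,*pp,.049)
    print(n,a,b,np.linalg.norm((a-b)[:2]))
    for q in(pc,pp): d=c["d"][int(q[1]),int(q[0])]; print(pix2w(c,*q,d))
```

```text
scene0 [0.55857337 0.02435855 0.128     ] [ 0.47484193 -0.07529874  0.049     ] 0.13016347488384228
[0.55991868 0.02481198 0.12924651]
[ 0.47313235 -0.07599044  0.04741367]
side0 [0.55212928 0.02577166 0.128     ] [ 0.47023763 -0.07894887  0.049     ] 0.13293844607903255
[0.55228332 0.02540294 0.12758034]
[ 0.46907944 -0.07456867  0.05377058]
```

View pics/crop.png

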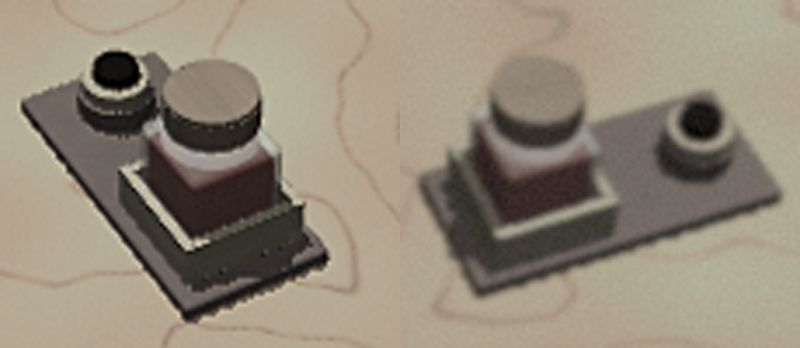

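Call:
servo_tool(
  turn=[
    [0,0,0],
    [0,0,0],
    [0,0,0],
    [0,0,0],
    [0,0,0],
    [0,0,0],
    [0,0,0],
    [0,0,0],
  ],
  slide=[
    [0.5,1.5,0],
    [1.2,3.4,0],
    [1.9,5.3,0],
    [2.6,7.2,0],
    [3.3,9.1,0],
    [4,11,0],
    [4.7,12.9,0],
    [5.3,14.8,0],
  ],
  hand=[0,0,0,0,0,0,0,0],
  squeeze=30,
)

```text
clock: 1.1
tcp_pos: [0.4406, -0.1676, 0.2313]
orientation: [3.069, 0.67, 0.0]
contact_force: [0.5, 0.1, 0.3]
grip_width: -0.0004
gripper_force: 0.0
```

Call:
servo_tool(
  turn=[
    [0,0,0],
    [0,0,0],
    [0,0,0],
    [0,0,0],
  ],
  slide=[
    [0.6,1.5,0],
    [1.0,2.6,0],
    [1.05,3.1,0],
    [1.05,3.1,0],
  ],
  hand=[0,0,0,0],
)

```text
clock: 1.6
tcp_pos: [0.4713, -0.0764, 0.2311]
orientation: [-3.069, -0.672, 0.001]
contact_force: [0.4, 0.2, -0.1]
grip_width: 0.0
gripper_force: 0.0
```

Run:
```python
from h import *
o=r.get_obs(); print(o)
c,im,d=save("wrist","w1"); print(c)
```

```text
{'clock': 1.6, 'joints': array([ 0.3070017 ,  0.1700901 , -0.3078266 ,  1.9955348 ,  0.06173151,
        0.98543453, -1.17061331]), 'qvel': array([ 2.64506860e-02, -3.08099754e-05,  3.29415020e-02, -1.44341644e-03,
        9.95921352e-03, -2.49799388e-04,  1.42715051e-02]), 'tau': array([-1.37518879e+00, -3.71491778e+01, -2.08432227e+00, -2.62820238e+01,
       -1.38295130e-01, -3.29652464e-02, -1.94562986e-01]), 'tcp_pos': array([ 0.47134967, -0.07643299,  0.23106757]), 'orientation': array([-3.06889485e+00, -6.71794960e-01,  1.17304577e-03]), 'contact_force': array([ 0.44321448,  0.16853315, -0.10402033]), 'moment': array([-0.00407758,  0.02160196,  0.00311015]), 'gripper_force': 0.0, 'grip_width': 7.120189746026998e-06}
{'fovy': 66.7525469563094, 'cx': 320.89726652184163, 'cy': 238.6100768720798, 'R': array([[ 0.41708291, -0.90886699, -0.00162637],
       [-0.87689659, -0.40288072,  0.26218218],
       [-0.23894396, -0.10792555, -0.96501702]]), 't': array([-0.26495671,  0.34831063,  0.48123779])}
```

View pics/w1.png

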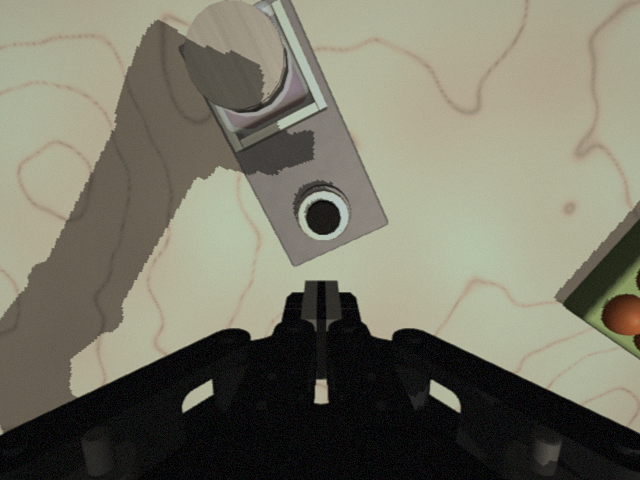

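The wrist view shows the black button at (323,217) and the cap's top face centred at about (237,54).

Run:
```python
from h import *
c=np.load("pics/w1.npz")
a=atz(c,237,54,.128);b=atz(c,323,217,.049);print(a,b,np.linalg.norm((a-b)[:2]))
print(pix2w(c,237,54,c["d"][54,237]),pix2w(c,323,217,c["d"][217,323]), pix2w(c,323,300,c["d"][300,323]))
```

```text
[0.55530962 0.01956417 0.128     ] [ 0.47002709 -0.07801054  0.049     ] 0.12959141442574854
[0.55535265 0.01968439 0.12756819] [ 0.47041403 -0.07782333  0.05105626] [ 0.48112388 -0.07201073  0.25330799]
```

Call:
servo_tool(
  turn=[
    [0,0,0],
    [0,0,0],
    [0,0,0],
    [0,0,0],
    [0,0,0],
  ],
  slide=[
    [-0.05,-0.04,-1.8],
    [-0.05,-0.04,-3.6],
    [-0.05,-0.04,-5.2],
    [-0.05,-0.04,-5.8],
    [-0.05,-0.04,-5.8],
  ],
  hand=[0,0,0,0,0],
)

```text
clock: 2.28
tcp_pos: [0.4687, -0.0796, 0.056]
orientation: [-3.07, -0.666, 0.006]
contact_force: [1.0, -0.8, -0.4]
grip_width: -0.0001
gripper_force: 0.0
```

Call:
servo_tool(
  turn=[
    [0,0,0],
    [0,0,0],
    [0,0,0],
  ],
  slide=[
    [0,0,-0.2],
    [0,0,-0.4],
    [0,0,-0.5],
  ],
  hand=[0,0,0],
)

```text
clock: 2.65
tcp_pos: [0.4714, -0.079, 0.0451]
orientation: [3.067, 0.667, 0.002]
contact_force: [-14.3, -1.5, 58.6]
grip_width: 0.0002
gripper_force: 29.3
```

Run:
```python
from h import *
c,im,d=save("side","s2"); o=r.get_obs(); print(o["tcp_pos"],o["contact_force"],o["moment"])
c2,im2,d2=save("scene","c2")
a=cv2.resize(im[200:300,340:440],(400,400),interpolation=2);b=cv2.resize(im2[170:270,260:360],(400,400),interpolation=2)
cv2.imwrite("pics/cr2.png",np.hstack([a,b])[:,:,::-1])
```

```text
[ 0.47133642 -0.07900174  0.04540983] [-10.16071132  -1.31858897  40.08780635] [-0.34299309  2.51954938  0.0095213 ]
```

View pics/cr2.png

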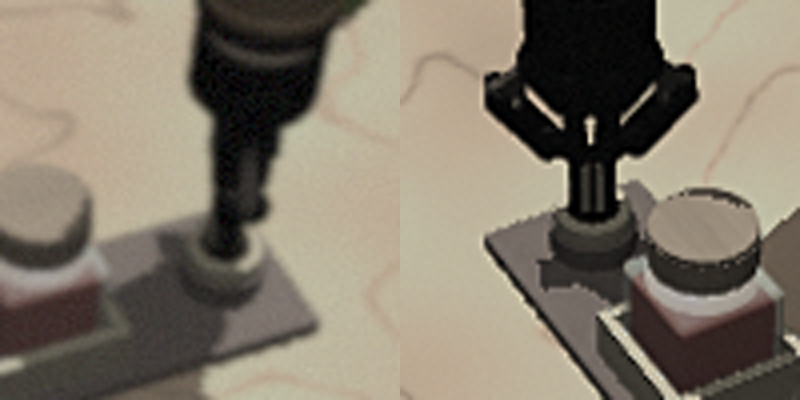

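Call:
servo_tool(
  turn=[
    [0,0,0],
    [0,0,0],
    [0,0,0],
  ],
  slide=[
    [0,0,0.1],
    [0,0,0.2],
    [0,0,0.2],
  ],
  hand=[0,0,0],
)

```text
clock: 3.12
tcp_pos: [0.4711, -0.0782, 0.049]
orientation: [3.069, 0.669, 0.003]
contact_force: [0.3, -2.0, 3.4]
grip_width: -0.0
gripper_force: 1.7
```

Call:
servo_tool(
  turn=[
    [0,0,0],
    [0,0,0],
  ],
  slide=[
    [0,0,0.1],
    [0,0,0.1],
  ],
  hand=[0,0],
)

```text
clock: 3.38
tcp_pos: [0.4706, -0.0776, 0.0514]
orientation: [-3.069, -0.67, -0.001]
contact_force: [0.1, -1.0, 1.9]
grip_width: 0.0
gripper_force: 1.1
```

Call:
servo_tool(
  turn=[
    [0,0,0],
    [0,0,0],
    [0,0,0],
    [0,0,0],
    [0,0,0],
    [0,0,0],
    [0,0,0],
  ],
  slide=[
    [0,0,1],
    [0,0,2.8],
    [0,0,4.6],
    [0.3,0.4,6],
    [0.9,1.1,6.6],
    [1.3,1.6,6.6],
    [1.3,1.6,6.6],
  ],
  hand=[0,0,0,0.5,1,1,1],
)

```text
clock: 4.25
tcp_pos: [0.5088, -0.0283, 0.2477]
orientation: [-3.067, -0.674, 0.004]
contact_force: [-0.0, -0.1, 0.2]
grip_width: 0.0729
gripper_force: 0.0
```

Run:
```python
from h import *
c,im,d=save("wrist","w2"); print(r.get_obs()["tcp_pos"])
# points at cap-top height
f=240/np.tan(np.radians(c["fovy"])/2)
vv,uu=np.mgrid[0:480,0:640]; P=np.stack([(uu-c["cx"])/f*d,(vv-c["cy"])/f*d,d],-1)-c["t"]; W=P@np.array(c["R"])
m=(abs(W[...,2]-.128)<.004)&(np.hypot(W[...,0]-.555,W[...,1]-.022)<.05)
m=m.astype(np.uint8); cs,_=cv2.findContours(m,0,2); k=max(cs,key=cv2.contourArea); e=cv2.fitEllipse(k); print(e,m.sum(),np.median(W[m>0],0)); print(atz(c,*e[0],.128))
```

```text
[ 0.50807235 -0.02958366  0.24740905]
((284.31524658203125, 144.494873046875), (86.7575454711914, 90.20513153076172), 160.30996704101562) 6239 [0.55431854 0.02192388 0.1270151 ]
[0.55432375 0.02185919 0.128     ]
```

View pics/w2.png

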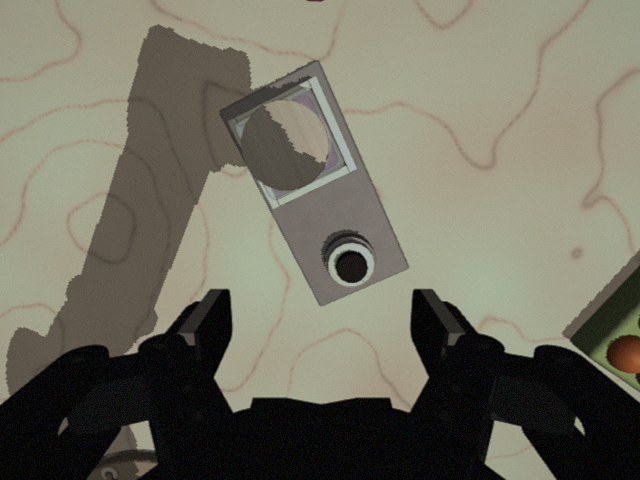

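The cap top is centred at (284,144), which works out to (0.554, 0.022). The button at (351,267) is back up. I'll go over the cap and descend with the gripper open.

Call:
servo_tool(
  turn=[
    [0,0,0],
    [0,0,0],
    [0,0,0],
    [0,0,0],
    [0,0,0],
  ],
  slide=[
    [0.8,0.9,0],
    [1.52,1.72,-0.8],
    [1.52,1.72,-2.2],
    [1.52,1.72,-2.6],
    [1.52,1.72,-2.6],
  ],
  hand=[1,1,1,1,1],
)

```text
clock: 4.92
tcp_pos: [0.5537, 0.0206, 0.1703]
orientation: [-3.07, -0.668, 0.005]
contact_force: [0.7, 0.0, 0.0]
grip_width: 0.0853
gripper_force: 0.0
```

Call:
servo_tool(
  turn=[
    [0,0,0],
    [0,0,0],
    [0,0,0],
    [0,0,0],
    [0,0,0],
  ],
  slide=[
    [0,0.02,-0.8],
    [0,0.02,-1.6],
    [0,0.02,-2.2],
    [0,0.02,-2.5],
    [0,0.02,-2.5],
  ],
  hand=[1,1,1,1,1],
)

```text
clock: 5.55
tcp_pos: [0.5549, 0.0222, 0.0963]
orientation: [3.069, 0.67, -0.0]
contact_force: [-0.3, 0.8, -0.8]
grip_width: 0.0854
gripper_force: 0.0
```

Call:
servo_tool(
  turn=[
    [0,0,0],
    [0,0,0],
    [0,0,0],
    [0,0,0],
    [0,0,0],
    [0,0,0],
    [0,0,0],
  ],
  slide=[
    [0,0,0],
    [0,0,0],
    [0,0,0],
    [0,0,0],
    [0,0,0],
    [0,0,0],
    [0,0,0],
  ],
  hand=[0.7,0.6,0.5,0.4,0.3,0.3,0.3],
  squeeze=70,
)

```text
clock: 6.42
tcp_pos: [0.5557, 0.0224, 0.0977]
orientation: [3.069, 0.67, 0.003]
contact_force: [-0.9, 0.6, 5.2]
grip_width: 0.0603
gripper_force: 74.7
```

Call:
servo_tool(
  turn=[
    [0,0,0.5],
    [0,0,1.5],
    [0,0,2.5],
    [0,0,3.5],
    [0,0,4.5],
    [0,0,5.5],
    [0,0,6.5],
    [0,0,7.5],
  ],
  slide=[
    [0,0,0.05],
    [0,0,0.05],
    [0,0,0.05],
    [0,0,0.05],
    [0,0,0.05],
    [0,0,0.05],
    [0,0,0.05],
    [0,0,0.05],
  ],
  hand=[0.3,0.3,0.3,0.3,0.3,0.3,0.3,0.3],
)

```text
clock: 7.42
tcp_pos: [0.5542, 0.0225, 0.0981]
orientation: [-2.689, -1.622, 0.001]
contact_force: [-2.9, -0.1, 0.6]
grip_width: 0.0604
gripper_force: 76.1
```

```bash
python3 -c "
from h import *
o=r.get_obs();print(o)"
```

```text
{'clock': 7.425, 'joints': array([ 0.23233473,  0.49430425, -0.48981499,  1.93157526,  0.31802604,
        0.79288884, -0.91899826]), 'qvel': array([ 0.12394454,  0.03121377, -0.16464702, -0.00916331,  0.10900525,
        0.03278992,  0.59746116]), 'tau': array([ -0.72837833, -51.84757233,  -4.76801142, -22.55626559,
         0.66375844,  -0.5887527 ,  -0.26445807]), 'tcp_pos': array([0.55423844, 0.02249671, 0.09808079]), 'orientation': array([-2.68941479e+00, -1.62229302e+00,  1.29757817e-03]), 'contact_force': array([-2.89497857, -0.14434566,  0.57764476]), 'moment': array([ 0.16931163,  0.49510609, -0.54984837]), 'gripper_force': 76.11981072383287, 'grip_width': 0.060401567414957995}
```

Call:
servo_tool(
  turn=[
    [0,0,1],
    [0,0,2],
    [0,0,3],
    [0,0,4],
    [0,0,5],
    [0,0,6],
    [0,0,7],
    [0,0,7.8],
  ],
  slide=[
    [0,0,0],
    [0,0,0],
    [0,0,0],
    [0,0,0],
    [0,0,0],
    [0,0,0],
    [0,0,0],
    [0,0,0],
  ],
  hand=[0.3,0.3,0.3,0.3,0.3,0.3,0.3,0.3],
)

```text
clock: 8.43
tcp_pos: [0.5536, 0.0225, 0.0979]
orientation: [-1.993, -2.426, 0.002]
contact_force: [-4.0, 2.1, 0.4]
grip_width: 0.0606
gripper_force: 76.3
```

Call:
servo_tool(
  turn=[
    [0,0,0],
    [0,0,0],
  ],
  slide=[
    [0,0,0],
    [0,0,0.1],
  ],
  hand=[0.3,0.3],
)

```text
clock: 8.68
tcp_pos: [0.5548, 0.0224, 0.1009]
orientation: [1.997, 2.425, 0.0]
contact_force: [-0.5, 0.6, -0.1]
grip_width: 0.0605
gripper_force: 76.8
```

Call:
servo_tool(
  turn=[
    [0,0,0],
    [0,0,0],
    [0,0,0],
  ],
  slide=[
    [0,0,0.08],
    [0,0,0.16],
    [0,0,0.2],
  ],
  hand=[0.3,0.3,0.3],
)

```text
clock: 9.05
tcp_pos: [0.5553, 0.0222, 0.1071]
orientation: [1.995, 2.426, 0.001]
contact_force: [-0.1, -0.9, -1.0]
grip_width: 0.0602
gripper_force: 76.8
```

```bash
python3 -c "
from h import *
o=r.get_obs();print(o['joints'],o['moment'],o['contact_force'],o['tcp_pos'])
a,i,d=save('scene','c3');b,j,d=save('side','s3')
cv2.imwrite('pics/cr3.png',np.hstack([cv2.resize(i[170:300,270:400],(400,400)),cv2.resize(j[200:330,290:420],(400,400))])[:,:,::-1])"
```

```text
[ 0.3582225   0.51884174 -0.65583142  1.91698374  0.41735195  0.8435758
 -0.32322312] [-0.03183442  0.11157824  0.05749416] [-0.0614582  -0.87259547 -1.01252959] [0.55527069 0.0222031  0.10714407]
```

View pics/cr3.png

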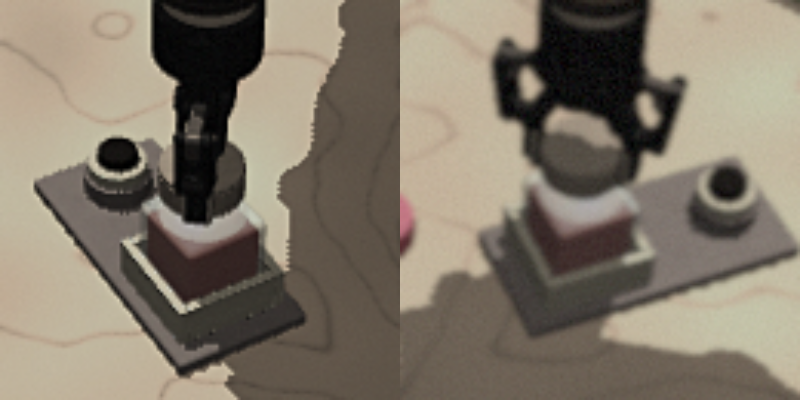

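The cap is rising freely by about 9 mm and the jar is still seated in the socket. I'll continue the lift.

Call:
servo_tool(
  turn=[
    [0,0,0],
    [0,0,0],
    [0,0,0],
    [0,0,0],
    [0,0,0],
    [0,0,0],
    [0,0,0],
  ],
  slide=[
    [0,0,0.2],
    [0,0,0.45],
    [0,0,0.7],
    [0,0,0.95],
    [0,0,1],
    [0,0,1],
    [0,0,1],
  ],
  hand=[0.3,0.3,0.3,0.3,0.3,0.3,0.3],
)

```text
clock: 10.02
tcp_pos: [0.5546, 0.0223, 0.1365]
orientation: [-1.995, -2.426, 0.001]
contact_force: [0.5, -0.2, 0.1]
grip_width: 0.0606
gripper_force: 76.8
```

```bash
python3 -c "
from h import *
o=r.get_obs();print(o['moment'],o['contact_force'],o['tcp_pos'],o['orientation'],o['gripper_force'],abs(o['qvel']).max())
a,i,d=save('scene','c4');b,j,d=save('side','s4')
cv2.imwrite('pics/cr4.png',np.hstack([cv2.resize(i[170:300,270:400],(400,400)),cv2.resize(j[200:330,290:420],(400,400))])[:,:,::-1])"
```

```text
[ 0.03074994 -0.03025575 -0.03370569] [ 0.45418141 -0.18835224  0.07349567] [0.55464737 0.02232381 0.13652793] [-1.99538469e+00 -2.42599231e+00  5.67679131e-04] 76.75309986973616 0.0015128063219971989
```

View pics/cr4.png

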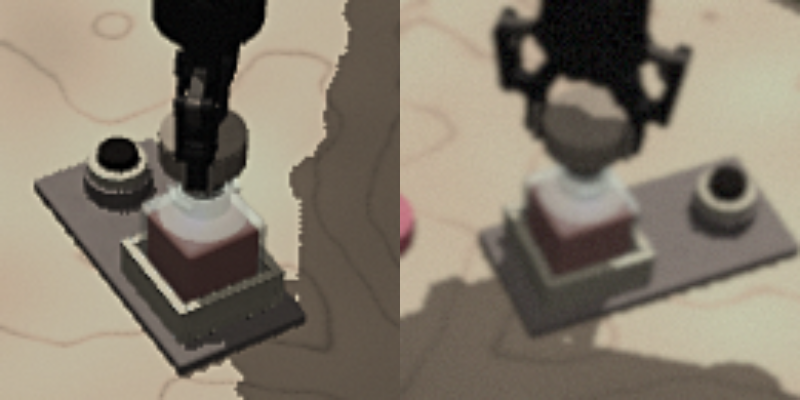

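The cap hangs level above the neck, the jar is seated in the socket and the button is up.

```bash
python3 -c "
from h import *
print(r.hand_in())"
```

```text
the job is handed in; nothing more can be done
None
```

I pressed the pump button down and let it spring back, turned the cap about 76° counterclockwise, and handed the job in at about 10 s with the cap held level and still about 2 cm above the jar's mouth, the jar still in the brace; no verdict came back.

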